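# Check a sprung probe on the reference disc in the drawer

### The arm

A 7-joint arm with a two-finger parallel gripper is mounted at the origin on a cart in front of the work surface, level with it; the furniture and walls round the work are solid. World frame = base frame: x ahead of the robot, y to its left, z up, the work surface at z = 0. Lengths are in m, angles in rad, forces in N, time in s.
With the tool pointing down it reaches from about 0.4 to 0.9 m from the base axis. Payload 5.5 kg.
Tool frame: the origin (TCP) lies between the finger pads; the fingertips stand 17 mm ahead of it and the grasp point (between the pads) lies 2 mm behind it; y points along the fingers, z is the direction in which the jaws open and shut, and the axes are right-handed (so a half turn about y gives the same grasp; the last joint's range is limited). The gripper opens to 92 mm and grips with 3 to 60 N. Pads are 19 mm wide; open, the fingers measure 130 mm over their backs; the gripper's body (75 mm by 190 mm) begins 47 mm behind the grasp point.
Start: joints at [-0.974, 0.501, -0.427, 1.55, 0.221, 1.138, -0.21], TCP at [0.213, 0.614, 0.244] pointing down, gripper open.
Joint ranges: [-2.88, 2.88], [-0.31, 2.03], [-1.54, 1.56], [0.2, 2.42], [-1.41, 4.55], [0.19, 2.02], [-2.57, 2.57]. Speed limits (rad/s): [2.57, 2.57, 3.14, 3.14, 3.14, 3.14, 3.14].

### API

Orientations are given as a rotation vector (axis times angle).
In Python, from plant import env gives the robot as it stands.
- The arm moves only by the shell command python3 -m crank 'ROWS' [OPENING] [FORCE]. ROWS is JSON, a list of rows, each an object of numbers: "x", "y", "z": the shift along the tool's x, y, z in m; "wx", "wy", "wz": the turn, a rotation vector about the tool's x, y, z in units of 5 degrees (1.0 is 5 degrees). In form: [{"x": .., "y": .., "z": .., "wx": .., "wy": .., "wz": ..}, ...]. A call has exactly 5 rows; each row is the pose to reach, as a shift and turn from the pose commanded when the call began, along the tool's axes at that moment; what a row does not reach only later rows make up. A row lasts 1/8 s, in which the tool goes at most 62.5 mm and 10.7 degrees, less where a joint would pass 70% of its speed; a pose out of reach is approached as far as the arm can. A call with a gripper value outside its range is refused whole. OPENING is the finger opening in m, from 0 to 0.0918, set as the call begins (- or left out, the last holds). The fingers move at their own pace and stop on an object; FORCE is the grip in N (left out, the last holds). Time passes only in rows, so rows that repeat a pose let the fingers close, or fill a call up. It gives the time, the measured TCP pose, the force and the opening at its end, in the units of the state.
- env.get_state(): the state, without advancing time (a new reading comes with each control period).
- env.grab_frame(name): name is "side" or "top"; returns (picture, depth): 384x512x3 uint8, red, green, blue; 384x512 float32, m along the optical axis (not along the pixel's ray), 0 where there is no reading.
- env.camera_info(name): a dict with "camera_matrix" (3x3 intrinsics, pixels), "world_to_cam" (4x4, takes a point from world to camera coordinates). Camera axes: x right, y up, looking along -z (the intrinsics and any distortion apply to the point x, -y, -z); pixel columns grow to the right and rows downward; lengths in m; the calibration is good to about 2 mm. A picture is of the moment at which its call begins. camera_info takes no time and is no camera call.
- env.finish_job(): hands the job in, once; it reports no verdict.
Trained networks look in the newest picture that a camera, given by its name, has taken for a name from the list of things; names that differ only in an ending like _2 or _b are one class to them, and where a whole thing is asked for, a point or a joint stands for the part that bears it (a point fixed in the world has none). Each returns a list of dicts, best first, with "score" (0 to 1); they miss things now and then, are a little off and sometimes report something else, mostly with a low value. They report only what shows in the picture. A call takes as long as a camera call. They do not tell look-alikes from the thing itself.
- env.outline_of(camera, query): "region" (384x512 bool, what is visible of it) and "position" ([column, row] in pixels, amid what is visible of it).
The state is a dict: "time_s": time; "joint_pos": joint angles; "joint_vel": joint speeds; "effort": joint torques, N m; "tcp_pos": TCP position; "tcp_rot": TCP orientation; "contact_force": force on the tool from outside, world axes, zero at the start; "moment": the same for the moment, N m; "gripper_width": finger opening in m.
Only numpy, scipy, OpenCV 4.12 (cv2) and the standard library are available. Lean on these libraries where they do the work, as an engineer would, in place of code of your own. Each camera call takes 0.05 s, during which the arm holds its last target.

### The job

Pull the drawer of the low grey chest out to its stop, then take the blue probe from its black stand and check it on the slanted steel disc in the drawer: set its sprung tip inside the yellow ring, with the probe square to the disc's face, and press lightly until the tip is pushed in about half way. Finish while still holding the probe there like that, with the drawer still fully out; never press hard, and leave the oil can, loupe, wax block and collet where they are.

Things in the scene. Friction and masses are not known exactly. Their poses are not given: they have to be found in the camera images.
- chest: low grey chest with one drawer, fixed to the worktop, 160 (x, depth) x 140 (y) x 75 (z) mm. Origin: centre of its underside. Its own -x axis points out of the drawer front; it stands turned by a small yaw. A small blue stick and a bolt lie on the rear of its top.
- chest_drawer0 (a joint): drawer slide, m: 0 = shut, 0.1016 = fully out at its stop. It slides along the chest's own -x; it needs about 3 N and stays where it is left. It may start a little open.
- chest_drawer0_handle (a point): middle of the drawer's handle: a straight round steel bar, 11 mm thick, about 80 mm long along the chest's y, its centre 35 mm in front of the drawer front, on two thin posts 30 mm either side of the middle; moves with the drawer. About 42 mm above the worktop, 34 mm below the chest's top.
- ref_disc: steel disc, 48 mm across, 6 mm thick, on a dark wedge fixed in the drawer (under the chest's top while shut). Its face slopes by 20 degrees, up and towards the chest's own -y (the robot's right). Origin: centre of its underside; z: normal of its face. Drawer side walls reach 53 mm above the worktop, the front 63 mm, the disc's high edge 56 mm.
- spot (a point): the marked spot: the centre of the disc's face, ringed by a thin yellow ring of 16 mm inner and 20 mm outer diameter. Its z axis is the outward normal of the face, 20 degrees off vertical. About 48 mm above the worktop.
- stand: black square stand, 56 x 56 x 50 mm on a thin 74 mm foot, fixed to the worktop, with an upright hole of 20 mm through its middle. Origin: centre of its underside.
- probe: blue round pen-like probe, 0.1 to 0.17 kg, upright in the stand; any yaw is alike. Origin: on the axis at the nose's lower end (20 mm above the worktop in the stand); z runs up the axis. Nose 16 mm thick, z 0 to 30 mm (in the hole); shoulder 27 mm thick, 30 to 36 mm (rests on the stand); grip barrel 22 mm thick, 37 to 132 mm; top at 138 mm. Its steel tip stands out 14 mm below the nose.
- probe_tip (a joint): how far the probe's sprung tip is pushed in, m: 0 = fully out, 0.010 = fully in. The spring takes 0.8 N per mm, so half way (0.005) is about 4 N; beyond 0.010 the contact is rigid.
- tip (a point): the rounded end (4 mm radius) of the probe's steel tip, on the probe's axis, 14 mm below the probe's origin when out; moves up with the tip when it is pushed in.
- oil_can: bystander: red oil can with a slim spout, 68 mm across, 118 mm high; origin: centre of its underside.
- loupe: bystander: black eye loupe, 39 mm across, 33 mm high; origin: centre of its underside.
- wax_block: bystander: dark brown block, 30 x 48 x 22 mm; origin: centre of its underside.
- collet: bystander: steel collet standing upright, 24 mm across, 37 mm high; origin: centre of its underside.
Mind the look-alikes: they are no part of the job. Of the things shaped like the probe, the blue one is meant.

How it is judged:
By the outcome, as a careful person would: the job done as asked, in the order asked, and still so for the second after the job is handed in, while the arm keeps its last pose, push and grip.
It also fails if it takes over 48 s, if anything falls off the work surface, if the arm or the gripper's body presses on something with over 40 N, if the wrist force passes 120 N, or if a joint passes its speed limit or range.

## Working session

There is one attempt and no reset: what is moved stays moved. The work goes in short steps, Python scripts to look and compute and a shell command to move; the robot and the scene stay as the last step left them, time stands still between calls to the robot, and variables do not carry over. Pictures are saved under pics/ and viewed, and the job is handed in when it is done.

```bash
ls; mkdir -p pics; python3 - <<'E'
from plant import env
import cv2,numpy as np
s=env.get_state();print(s)
for c in("side","top"):
    p,d=env.grab_frame(c);cv2.imwrite(f"pics/{c}0.png",p[...,::-1]);np.savez(f"{c}0.npz",p=p,d=d)
    print(c,env.camera_info(c))
E
```

```text
pics
{'time_s': 0.0, 'joint_pos': array([-0.97378094,  0.50186126, -0.42678483,  1.55142776,  0.22079588,
        1.13826868, -0.21030665]), 'joint_vel': array([-0.00034094, -0.00061579,  0.00029209, -0.00031479, -0.00183211,
       -0.00013737,  0.00099901]), 'effort': array([ 2.28302715e-04, -5.66588473e+01, -5.81615075e+00, -2.79116714e+01,
       -6.85613696e-02,  3.09703744e-02,  2.10016947e-04]), 'tcp_pos': array([0.21280322, 0.61349158, 0.24267858]), 'tcp_rot': array([-1.55675292,  0.26230834, -0.26168467]), 'contact_force': array([1.12156416, 0.4896939 , 0.56535969]), 'moment': array([0.01696051, 0.02418648, 0.0054959 ]), 'gripper_width': 0.09167295160868792}
side {'camera_matrix': array([[466.34707694,   0.        , 252.11613536],
       [  0.        , 466.34707694, 191.61612864],
       [  0.        ,   0.        ,   1.        ]]), 'world_to_cam': array([[ 0.87890013, -0.47669934,  0.01709685, -0.43256739],
       [ 0.27299502,  0.53207159,  0.80148209, -0.26224283],
       [-0.39116273, -0.69975536,  0.59777433, -0.97842952],
       [ 0.        ,  0.        ,  0.        ,  1.        ]])}
top {'camera_matrix': array([[386.90461999,   0.        , 254.94903797],
       [  0.        , 386.90461999, 196.31446414],
       [  0.        ,   0.        ,   1.        ]]), 'world_to_cam': array([[ 0.00134493, -0.99999007,  0.00424831,  0.11686042],
       [ 0.98013748,  0.00216071,  0.19830746, -0.53059463],
       [-0.19831467,  0.00389722,  0.98013066, -1.03480417],
       [ 0.        ,  0.        ,  0.        ,  1.        ]])}
```

View pics/side0.png

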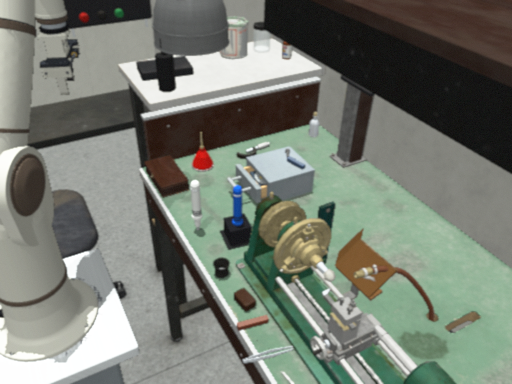

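View pics/top0.png

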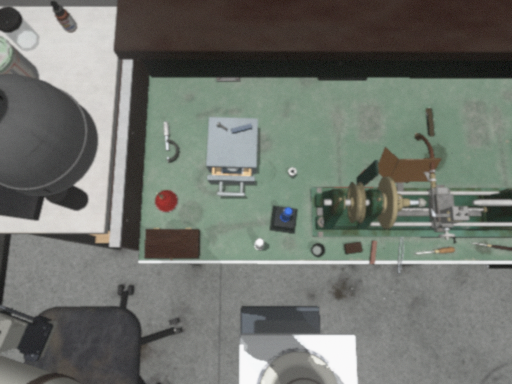

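The top view shows the chest at about (232,145), its handle at (232,193), the blue probe in its stand at (287,214), a white look-alike at (260,244), the red oil can at (166,201), the loupe at (318,249), the wax block at (353,247) and the collet at (292,171).

```bash
cat > h.py <<'E'
import numpy as np,cv2
from plant import env
from scipy.spatial.transform import Rotation as R
def cloud(c,d):
    i=env.camera_info(c);K=i["camera_matrix"];T=i["world_to_cam"]
    v,u=np.mgrid[:384,:512].astype(float)
    P=np.stack([(u-K[0,2])/K[0,0]*d,-(v-K[1,2])/K[1,1]*d,-d],-1)
    return (P-T[:3,3])@T[:3,:3]
def proj(c,p):
    i=env.camera_info(c);K=i["camera_matrix"];T=i["world_to_cam"]
    q=T[:3,:3]@np.array(p,float)+T[:3,3]
    return np.array([K[0,0]*q[0]/-q[2]+K[0,2],K[1,1]*-q[1]/-q[2]+K[1,2]])
def ray_z(c,uv,z):
    i=env.camera_info(c);K=i["camera_matrix"];T=i["world_to_cam"]
    r=np.array([(uv[0]-K[0,2])/K[0,0],-(uv[1]-K[1,2])/K[1,1],-1])@T[:3,:3]
    o=-T[:3,3]@T[:3,:3]
    return o+r*(z-o[2])/r[2]
E
python3 - <<'E'
from h import *
for c in("top","side"):
    D=np.load(f"{c}0.npz");C=cloud(c,D["d"]);p=D["p"]
    big=cv2.resize(p[110:270,130:370] if c=="top" else p[120:290,150:350],None,fx=3.3,fy=3.3,interpolation=cv2.INTER_CUBIC)
    cv2.imwrite(f"pics/{c}crop.png",big[...,::-1])
    for n in["chest","chest_drawer0_handle","probe","stand","spot","ref_disc","oil_can","loupe","wax_block","collet"]:
        for r in env.outline_of(c,n)[:3]:
            m=r["region"]&(D["d"]>0);q=C[m]
            print(c,n,round(r["score"],2),np.round(r["position"]),m.sum(),np.round(np.median(q,0),3),np.round(np.percentile(q,[3,97],axis=0),3).tolist() if m.sum() else"")
E
```

```text
top chest 0.61 [230. 153.] 3351 [0.653 0.186 0.074] [[0.545, 0.121, 0.022], [0.75, 0.25, 0.085]]
top chest 0.2 [286. 215.] 97 [0.467 0.038 0.15 ] [[0.462, 0.027, 0.06], [0.479, 0.047, 0.16]]
top chest_drawer0_handle 0.7 [232. 177.] 975 [0.579 0.188 0.047] [[0.536, 0.129, -0.001], [0.618, 0.247, 0.065]]
top probe 0.62 [287. 213.] 125 [0.468 0.039 0.145] [[0.461, 0.027, 0.053], [0.482, 0.047, 0.16]]
top probe 0.57 [258. 245.] 86 [0.391 0.108 0.148] [[0.384, 0.098, 0.049], [0.402, 0.119, 0.154]]
top stand 0.76 [280. 222.] 513 [0.46  0.045 0.047] [[0.436, 0.001, -0.0], [0.502, 0.071, 0.053]]
top ref_disc 0.48 [166. 202.] 412 [0.52  0.371 0.032] [[0.496, 0.348, 0.004], [0.551, 0.4, 0.074]]
top oil_can 0.94 [165. 202.] 448 [0.519 0.371 0.028] [[0.494, 0.348, -0.0], [0.552, 0.404, 0.07]]
top oil_can 0.67 [352. 249.] 185 [ 0.389 -0.158  0.022] [[0.375, -0.181, 0.013], [0.404, -0.136, 0.026]]
top loupe 0.69 [317. 248.] 160 [ 0.384 -0.06   0.015] [[0.366, -0.075, 0.001], [0.399, -0.041, 0.035]]
top wax_block 0.59 [351. 249.] 185 [ 0.389 -0.157  0.022] [[0.375, -0.181, 0.013], [0.404, -0.136, 0
[... 516 characters left out ...]
de probe 0.57 [247. 297.] 359 [ 0.383 -0.168  0.021] [[0.37, -0.186, 0.001], [0.401, -0.14, 0.025]]
side stand 0.72 [238. 232.] 741 [0.455 0.013 0.033] [[0.435, 0.002, 0.001], [0.494, 0.064, 0.052]]
side spot 0.54 [260. 175.] 58 [0.61  0.182 0.045] [[0.603, 0.167, 0.04], [0.619, 0.196, 0.053]]
side spot 0.37 [252. 179.] 752 [0.575 0.177 0.046] [[0.537, 0.119, 0.02], [0.617, 0.242, 0.064]]
side oil_can 0.68 [202. 160.] 369 [0.516 0.361 0.026] [[0.492, 0.345, 0.003], [0.545, 0.383, 0.07]]
side loupe 0.53 [220. 264.] 279 [ 0.38  -0.055  0.019] [[0.364, -0.076, 0.003], [0.396, -0.041, 0.034]]
side wax_block 0.89 [246. 300.] 310 [ 0.383 -0.167  0.022] [[0.37, -0.185, 0.009], [0.4, -0.142, 0.025]]
```

```bash
python3 -c "
from h import *
s=env.get_state();print(s['time_s']);print(R.from_rotvec(s['tcp_rot']).as_matrix().round(3))"
```

```text
1.1
[[ 0.945 -0.     0.328]
 [-0.328  0.     0.945]
 [-0.    -1.     0.   ]]
```

View pics/topcrop.png

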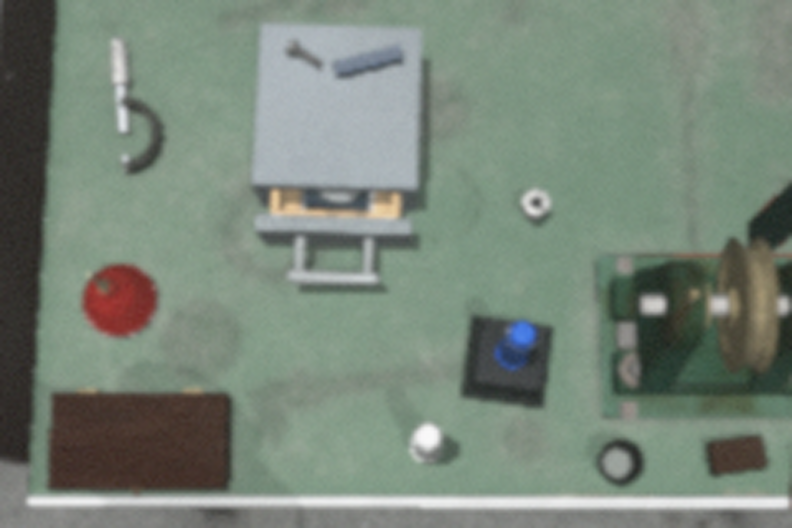

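View pics/sidecrop.png

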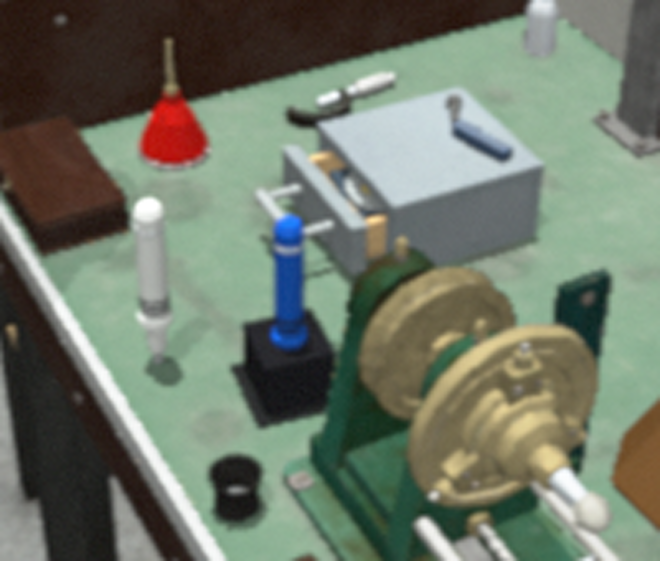

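```bash
python3 - <<'E'
from h import *
for c in("top","side"):
    D=np.load(f"{c}0.npz");C=cloud(c,D["d"]);d=D["d"]
    if c=="top": print("shelf",C[30,250].round(3),C[30,400].round(3))
    m=(abs(C[...,2]-.076)<.006)&(C[...,0]>.57)&(C[...,0]<.8)&(C[...,1]>.08)&(C[...,1]<.29)
    q=C[m][:,:2].astype(np.float32)*1000
    print(c,"chest top",cv2.minAreaRect(q),np.median(C[m][:,2]))
    # table plane check
    m=(C[...,0]>.42)&(C[...,0]<.52)&(C[...,1]>.12)&(C[...,1]<.3)&(C[...,2]<.02)
    print("table z",np.median(C[m][:,2]))
    m=(C[...,0]>.5)&(C[...,0]<.555)&(C[...,1]>.1)&(C[...,1]<.28)&(C[...,2]>.025)&(C[...,2]<.06)
    q=C[m];print("handle",len(q),q.mean(0),q.min(0),q.max(0));
    f=np.polyfit(q[:,1],q[:,0],1);print("slope",f)
    # drawer front top z~63
    m=(C[...,0]>.555)&(C[...,0]<.595)&(C[...,1]>.1)&(C[...,1]<.28)&(C[...,2]>.057)&(C[...,2]<.07)
    q=C[m];print("front",len(q),q.mean(0),np.percentile(q,[2,98],axis=0).round(3),np.polyfit(q[:,1],q[:,0],1))
    # probe
    m=(C[...,2]>.06)&(C[...,2]<.17)&(abs(C[...,0]-.467)<.03)&(abs(C[...,1]-.037)<.03)
    p=D["p"].astype(int);m&=(p[...,2]>p[...,0]+50)
    q=C[m];print("probe",len(q));
    for a,b in((.06,.1),(.1,.13),(.13,.152),(.152,.17)):
        k=q[(q[:,2]>a)&(q[:,2]<b)]
        if len(k):print(a,k.mean(0).round(4),len(k),k.min(0).round(3),k.max(0).round(3))
E
```

```text
shelf [0.69  0.128 0.576] [ 0.692 -0.108  0.575]
top chest top ((683.4547729492188, 184.71238708496094), (140.03533935546875, 147.0741729736328), 88.33129119873047) 0.0751844377631518
table z 2.170339728076953e-05
handle 126 [0.54072756 0.18896556 0.04556569] [0.53274741 0.14887311 0.03928202] [0.55387667 0.22827456 0.0523    ]
slope [0.02057028 0.53684049]
front 262 [0.58152384 0.1871349  0.06223199] [[0.573 0.123 0.058]
 [0.59  0.25  0.067]] [0.03385898 0.57518764]
probe 93
0.06 [0.4657 0.0409 0.077 ] 20 [0.462 0.028 0.06 ] [0.477 0.047 0.1  ]
0.1 [0.4652 0.0416 0.116 ] 9 [0.461 0.035 0.104] [0.473 0.047 0.127]
0.13 [0.4665 0.0391 0.148 ] 13 [0.462 0.029 0.137] [0.48  0.047 0.152]
0.152 [0.4726 0.036  0.1567] 51 [0.462 0.027 0.152] [0.483 0.045 0.161]
side chest top ((679.9442749023438, 183.39077758789062), (145.9267578125, 148.59347534179688), 88.1199722290039) 0.07531368769184249
table z -0.0028112255274571844
handle 62 [0.53955616 0.19799302 0.04509198] [0.53117492 0.15093874 0.03784287] [0.55479826 0.22752824 0.04942592]
slope [-0.10728679  0.5607982 ]
front 180 [0.57696019 0.18200522 0.06209719] [[0.57  0.12  0.058]
 [0.586 0.25  0.065]] [0.02226889 0.57290714]
probe 290
0.06 [0.4646 0.0279 0.081 ] 111 [0.457 0.022 0.06 ] [0.474 0.042 0.1  ]
0.1 [0.4645 0.0287 0.1153] 86 [0.457 0.022 0.1  ] [0.475 0.041 0.129]
0.13 [0.4645 0.0285 0.142 ] 48 [0.458 0.022 0.13 ] [0.475 0.039 0.152]
0.152 [0.4675 0.0325 0.1566] 45 [0.459 0.024 0.152] [0.476 0.044 0.161]
```

```bash
cat > go.py <<'E'
import sys
from h import *
# usage: go.py x y z az_jaw tilt : prints tool-axes shift to target; tilt deg about jaw axis
a=[float(v) for v in sys.argv[1:]]
s=env.get_state();p=s["tcp_pos"];M=R.from_rotvec(s["tcp_rot"])
az=np.radians(a[3]);zt=np.array([np.cos(az),np.sin(az),0]);yt=np.array([0,0,-1.]);xt=np.cross(yt,zt)
T=R.from_matrix(np.stack([xt,yt,zt],1))
if len(a)>4: T=T*R.from_rotvec([0,0,np.radians(a[4])])
d=M.inv().apply(np.array(a[:3])-p);w=(M.inv()*T).as_rotvec()
print("shift",d.round(4),"w5",(np.degrees(w)/5).round(3),"t",s["time_s"],"p",p.round(4),"q",s["joint_pos"].round(2),"F",s["contact_force"].round(1),"g",s["gripper_width"])
E
python3 -m crank '[{"x":0.045,"y":0.004,"z":-0.030,"wy":1.45},{"x":0.09,"y":0.008,"z":-0.06,"wy":2.9},{"x":0.135,"y":0.012,"z":-0.09,"wy":4.35},{"x":0.18,"y":0.016,"z":-0.12,"wy":5.8},{"x":0.2235,"y":0.02,"z":-0.148,"wy":7.25}]' 0.091 20
python3 go.py 0.538 0.188 0.18 -1.8
```

```text
shift [ 0.4467  0.0637 -0.2961] w5 [-0.0000e+00  1.4535e+01 -1.0000e-03] t 1.1 p [0.2129 0.6141 0.2437] q [-0.97  0.5  -0.43  1.55  0.22  1.14 -0.21] F [ 0.1  0.4 -0.2] g 0.0918668505668252$[0]: bad value
```

```bash

python3 -m crank '[{"x":0.045,"y":0.004,"z":-0.030,"wx":0,"wy":1.45,"wz":0},{"x":0.09,"y":0.008,"z":-0.06,"wx":0,"wy":2.9,"wz":0},{"x":0.135,"y":0.012,"z":-0.09,"wx":0,"wy":4.35,"wz":0},{"x":0.18,"y":0.016,"z":-0.12,"wx":0,"wy":5.8,"wz":0},{"x":0.2235,"y":0.02,"z":-0.148,"wx":0,"wy":7.25,"wz":0}]' 0.091 20
python3 go.py 0.538 0.188 0.18 -1.8
```

```text
time_s: 1.72
tcp_pos: [0.3767, 0.3995, 0.2239]
tcp_rot: [-1.434, 0.757, -0.757]
contact_force: [0.7, 0.0, -1.1]
gripper_width: 0.0907
shift [0.2657 0.0439 0.0137] w5 [-8.000e-03  7.234e+00 -3.000e-03] t 1.725 p [0.3767 0.3995 0.2239] q [-0.66  0.32 -0.25  1.83  0.09  1.   -0.34] F [ 0.7  0.  -1.1] g 0.09072821769029615
```

```bash

python3 -m crank '[{"x":0.053,"y":0.009,"z":0.003,"wx":0,"wy":1.45,"wz":0},{"x":0.106,"y":0.018,"z":0.006,"wx":0,"wy":2.9,"wz":0},{"x":0.16,"y":0.026,"z":0.008,"wx":0,"wy":4.35,"wz":0},{"x":0.213,"y":0.035,"z":0.011,"wx":0,"wy":5.8,"wz":0},{"x":0.2657,"y":0.044,"z":0.0137,"wx":0,"wy":7.23,"wz":0}]' 0.021 20
python3 go.py 0.538 0.188 0.04 -1.8
python3 - <<'E'
from h import *
p,d=env.grab_frame("side");np.savez("side1.npz",p=p,d=d)
cv2.imwrite("pics/s1.png",cv2.resize(p[60:260,130:370],None,fx=3,fy=3,interpolation=cv2.INTER_CUBIC)[...,::-1])
p,d=env.grab_frame("top");cv2.imwrite("pics/t1.png",cv2.resize(p[80:300,100:400],None,fx=2.6,fy=2.6,interpolation=cv2.INTER_CUBIC)[...,::-1])
E
```

```text
time_s: 2.35
tcp_pos: [0.539, 0.189, 0.1798]
tcp_rot: [-1.194, 1.231, -1.232]
contact_force: [-0.2, 0.5, 0.8]
gripper_width: 0.046
shift [ 0.0011  0.1398 -0.001 ] w5 [-0.009  0.012 -0.005] t 2.35 p [0.539  0.189  0.1798] q [-0.37  0.4  -0.01  1.82  0.01  0.92 -0.42] F [-0.2  0.5  0.8] g 0.04595585736892413
```

View pics/s1.png

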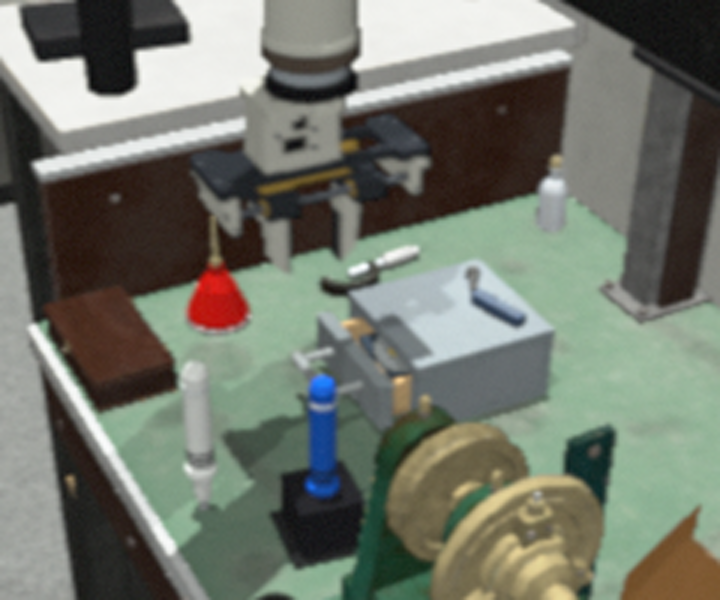

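View pics/t1.png

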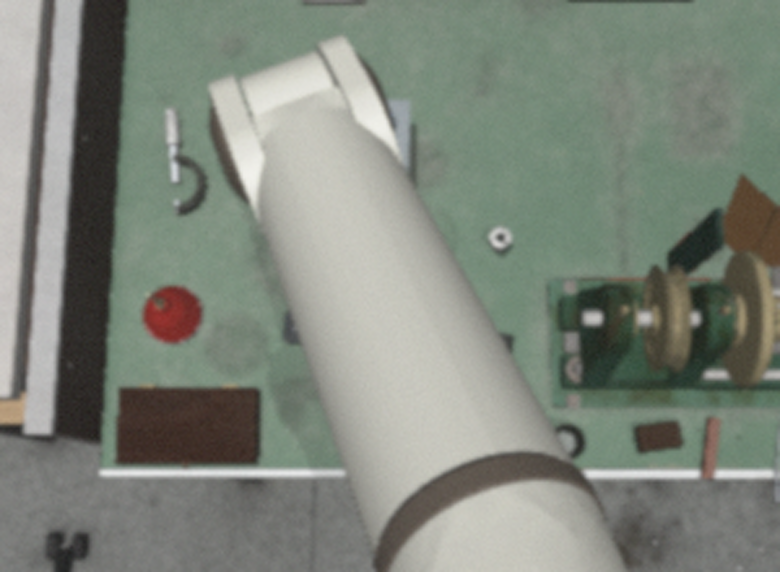

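```bash

python3 -m crank '[{"x":0.0005,"y":0.01,"z":-0.001,"wx":0,"wy":0,"wz":0},{"x":0.001,"y":0.025,"z":-0.001,"wx":0,"wy":0,"wz":0},{"x":0.001,"y":0.04,"z":-0.001,"wx":0,"wy":0,"wz":0},{"x":0.001,"y":0.055,"z":-0.001,"wx":0,"wy":0,"wz":0},{"x":0.001,"y":0.07,"z":-0.001,"wx":0,"wy":0,"wz":0}]' 0.021 20
python3 go.py 0.538 0.188 0.04 -1.8
```

```text
time_s: 3.08
tcp_pos: [0.5364, 0.1896, 0.1084]
tcp_rot: [-1.197, 1.229, -1.228]
contact_force: [0.2, 0.4, -0.3]
gripper_width: 0.0212
shift [0.0015 0.0684 0.0016] w5 [0.007 0.064 0.001] t 3.075 p [0.5364 0.1896 0.1084] q [-0.37  0.49 -0.02  1.87  0.01  0.77 -0.42] F [ 0.2  0.4 -0.3] g 0.02124846092562454
```

```bash

python3 -m crank '[{"x":0.001,"y":0.02,"z":0.0015,"wx":0,"wy":0,"wz":0},{"x":0.001,"y":0.035,"z":0.0015,"wx":0,"wy":0,"wz":0},{"x":0.001,"y":0.048,"z":0.0015,"wx":0,"wy":0,"wz":0},{"x":0.001,"y":0.06,"z":0.0015,"wx":0,"wy":0,"wz":0},{"x":0.001,"y":0.068,"z":0.0015,"wx":0,"wy":0,"wz":0}]' 0.021 20
python3 go.py 0.538 0.188 0.04 -1.8
python3 - <<'E'
from h import *
p,d=env.grab_frame("side");np.savez("side1.npz",p=p,d=d)
cv2.imwrite("pics/s2.png",cv2.resize(p[110:250,170:350],None,fx=4,fy=4,interpolation=cv2.INTER_CUBIC)[...,::-1])
E
```

```text
time_s: 3.7
tcp_pos: [0.5382, 0.1882, 0.041]
tcp_rot: [-1.197, 1.229, -1.229]
contact_force: [-0.0, -0.4, 0.1]
gripper_width: 0.0209
shift [ 0.0002  0.001  -0.0002] w5 [0.004 0.056 0.001] t 3.7 p [0.5382 0.1882 0.041 ] q [-0.37  0.6  -0.01  1.89  0.01  0.65 -0.42] F [-0.  -0.4  0.1] g 0.02093396409687257
```

View pics/s2.png

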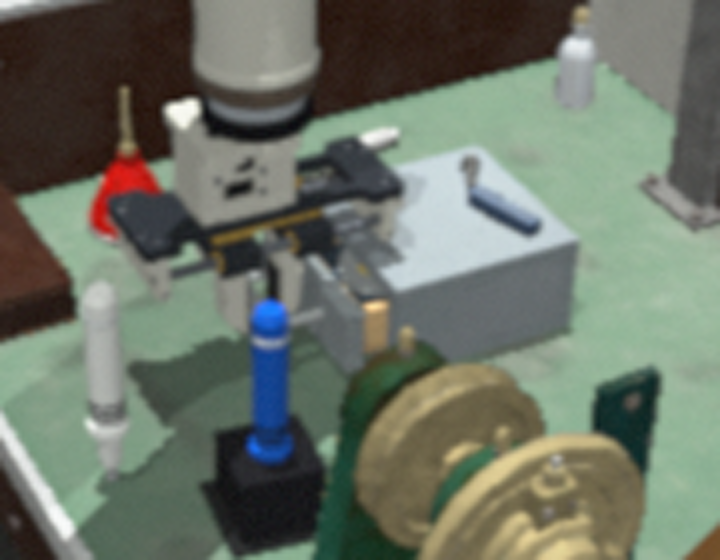

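```bash

python3 -m crank '[{"x":0,"y":0,"z":0,"wx":0,"wy":0,"wz":0},{"x":0,"y":0,"z":0,"wx":0,"wy":0,"wz":0},{"x":0,"y":0,"z":-0.004,"wx":0,"wy":0,"wz":0},{"x":0,"y":0,"z":-0.014,"wx":0,"wy":0,"wz":0},{"x":0,"y":0,"z":-0.028,"wx":0,"wy":0,"wz":0}]' 0.005 30
python3 go.py 0.538 0.188 0.04 -1.8
python3 -m crank '[{"x":0,"y":0,"z":-0.013,"wx":0,"wy":0,"wz":0},{"x":0,"y":0,"z":-0.025,"wx":0,"wy":0,"wz":0},{"x":0,"y":0,"z":-0.032,"wx":0,"wy":0,"wz":0},{"x":0,"y":0,"z":-0.037,"wx":0,"wy":0,"wz":0},{"x":0,"y":0,"z":-0.04,"wx":0,"wy":0,"wz":0}]'
python3 go.py 0.538 0.188 0.04 -1.8
```

```text
time_s: 4.38
tcp_pos: [0.5105, 0.1891, 0.0418]
tcp_rot: [-1.195, 1.228, -1.229]
contact_force: [2.9, 1.4, -5.9]
gripper_width: 0.0102
shift [0.0003 0.0019 0.0275] w5 [-0.017  0.05  -0.006] t 4.375 p [0.5105 0.1891 0.0418] q [-0.39  0.57 -0.02  1.96  0.01  0.61 -0.44] F [ 2.9  1.4 -5.9] g 0.010180351920783325
time_s: 5.0
tcp_pos: [0.4704, 0.1902, 0.0418]
tcp_rot: [-1.196, 1.228, -1.229]
contact_force: [3.7, 1.0, -7.0]
gripper_width: 0.01
shift [0.0004 0.0018 0.0677] w5 [-0.005  0.057 -0.003] t 5.0 p [0.4704 0.1902 0.0418] q [-0.42  0.52 -0.02  2.05  0.02  0.57 -0.48] F [ 3.7  1.  -7. ] g 0.010046411593776238
```

```bash

python3 -m crank '[{"x":0,"y":0,"z":-0.002,"wx":0,"wy":0,"wz":0},{"x":0,"y":0,"z":-0.004,"wx":0,"wy":0,"wz":0},{"x":0,"y":0,"z":-0.006,"wx":0,"wy":0,"wz":0},{"x":0,"y":0,"z":-0.008,"wx":0,"wy":0,"wz":0},{"x":0,"y":0,"z":-0.01,"wx":0,"wy":0,"wz":0}]'
python3 go.py 0.538 0.188 0.04 -1.8
```

```text
time_s: 5.62
tcp_pos: [0.4604, 0.1905, 0.0418]
tcp_rot: [-1.196, 1.229, -1.229]
contact_force: [2.6, 1.9, -5.5]
gripper_width: 0.0097
shift [0.0004 0.0018 0.0777] w5 [-0.004  0.056 -0.004] t 5.625 p [0.4604 0.1905 0.0418] q [-0.43  0.51 -0.02  2.07  0.02  0.56 -0.49] F [ 2.6  1.9 -5.5] g 0.009699948468236665
```

```bash

python3 -m crank '[{"x":0,"y":0,"z":-0.0015,"wx":0,"wy":0,"wz":0},{"x":0,"y":0,"z":-0.003,"wx":0,"wy":0,"wz":0},{"x":0,"y":0,"z":-0.0045,"wx":0,"wy":0,"wz":0},{"x":0,"y":0,"z":-0.006,"wx":0,"wy":0,"wz":0},{"x":0,"y":0,"z":-0.0075,"wx":0,"wy":0,"wz":0}]'
python3 go.py 0.538 0.188 0.04 -1.8
```

```text
time_s: 6.25
tcp_pos: [0.457, 0.1906, 0.0419]
tcp_rot: [-1.189, 1.225, -1.232]
contact_force: [15.4, 2.8, -20.8]
gripper_width: 0.0102
shift [0.0004 0.0026 0.081 ] w5 [-0.086  0.042 -0.024] t 6.25 p [0.457  0.1906 0.0419] q [-0.44  0.5  -0.02  2.08  0.02  0.55 -0.49] F [ 15.4   2.8 -20.8] g 0.010216029950915872
```

```bash

python3 -m crank '[{"x":0,"y":0,"z":0.002,"wx":0,"wy":0,"wz":0},{"x":0,"y":0,"z":0.0035,"wx":0,"wy":0,"wz":0},{"x":0,"y":0,"z":0.0035,"wx":0,"wy":0,"wz":0},{"x":0,"y":0,"z":0.0035,"wx":0,"wy":0,"wz":0},{"x":0,"y":0,"z":0.0035,"wx":0,"wy":0,"wz":0}]' 0.021 20
python3 go.py 0.538 0.188 0.04 -1.8
python3 -m crank '[{"x":0,"y":-0.01,"z":0,"wx":0,"wy":0,"wz":0},{"x":0,"y":-0.03,"z":0,"wx":0,"wy":0,"wz":0},{"x":0,"y":-0.06,"z":0,"wx":0,"wy":0,"wz":0},{"x":0,"y":-0.11,"z":0,"wx":0,"wy":0,"wz":0},{"x":0,"y":-0.165,"z":0,"wx":0,"wy":0,"wz":0}]'
python3 go.py 0.472 0.038 0.21 -1.8
```

```text
time_s: 6.88
tcp_pos: [0.4561, 0.1904, 0.0417]
tcp_rot: [-1.197, 1.229, -1.229]
contact_force: [0.6, 0.3, 0.3]
gripper_width: 0.0208
shift [0.0002 0.0017 0.082 ] w5 [0.004 0.057 0.001] t 6.875 p [0.4561 0.1904 0.0417] q [-0.43  0.51 -0.02  2.08  0.02  0.56 -0.49] F [0.6 0.3 0.3] g 0.0208251069046469
time_s: 7.5
tcp_pos: [0.4557, 0.1902, 0.2085]
tcp_rot: [-1.197, 1.229, -1.229]
contact_force: [2.0, -0.5, 0.3]
gripper_width: 0.0212
shift [ 0.1517 -0.0015  0.0203] w5 [0.008 0.057 0.004] t 7.5 p [0.4557 0.1902 0.2085] q [-0.43  0.23 -0.02  1.98  0.01  0.93 -0.48] F [ 2.  -0.5  0.3] g 0.021169177892740944
```

```bash

python3 -m crank '[{"x":0.03,"y":0,"z":0.004,"wx":0,"wy":0,"wz":0},{"x":0.06,"y":0,"z":0.008,"wx":0,"wy":0,"wz":0},{"x":0.09,"y":0,"z":0.012,"wx":0,"wy":0,"wz":0},{"x":0.12,"y":-0.001,"z":0.016,"wx":0,"wy":0,"wz":0},{"x":0.15,"y":-0.0015,"z":0.018,"wx":0,"wy":0,"wz":0}]' 0.07 20
python3 - <<'E'
from h import *
from scipy.optimize import least_squares
for c in("top","side"):
    D=np.load(f"{c}0.npz");C=cloud(c,D["d"]);p=D["p"].astype(int)
    m=(C[...,2]>.06)&(C[...,2]<.148)&(abs(C[...,0]-.467)<.03)&(abs(C[...,1]-.035)<.03)&(p[...,2]>p[...,0]+50)
    q=C[m]; cam=-env.camera_info(c)["world_to_cam"][:3,:3].T@env.camera_info(c)["world_to_cam"][:3,3]
    v=cam[:2]-q[:,:2].mean(0);v/=np.linalg.norm(v)
    r=least_squares(lambda x:np.hypot(q[:,0]-x[0],q[:,1]-x[1])-.011,q[:,:2].mean(0)-.01*v,loss="soft_l1",f_scale=.002)
    print(c,cam.round(3),v.round(2),len(q),r.x,np.abs(r.fun).mean())
    # stand top
    m=(abs(C[...,2]-.05)<.006)&(abs(C[...,0]-.465)<.05)&(abs(C[...,1]-.038)<.05)&(p.sum(-1)<200)
    print("stand",m.sum(),cv2.minAreaRect(C[m][:,:2].astype(np.float32)*1000))
    m=(C[...,2]>.15)&(abs(C[...,0]-.467)<.03)&(abs(C[...,1]-.035)<.03);print("top z",np.percentile(C[m][:,2],90))
for c in("top","side"):
    p,d=env.grab_frame(c);np.savez(f"{c}2.npz",p=p,d=d)
    cv2.imwrite(f"pics/{c}2.png",cv2.resize(p[100:270,140:340],None,fx=3.5,fy=3.5,interpolation=cv2.INTER_CUBIC)[...,::-1])
    for n in["spot","ref_disc","chest_drawer0_handle"]:
        for r in env.outline_of(c,n)[:2]:
            C=cloud(c,d);m=r["region"]&(d>0);q=C[m]
            print(c,n,round(r["score"],2),np.round(r["position"]),m.sum(),np.round(np.median(q,0),3))
E
```

```text
time_s: 8.12
tcp_pos: [0.4704, 0.039, 0.209]
tcp_rot: [-1.196, 1.228, -1.229]
contact_force: [0.8, 0.2, -0.2]
gripper_width: 0.0661
top [0.315 0.122 1.119] [-0.88  0.47] 33 [0.47260676 0.0361616 ] 0.0003279489855223867
stand 92 ((470.6669616699219, 36.733848571777344), (55.72618103027344, 53.520870208740234), 82.05266571044922)
top z 0.15903279188008568
side [ 0.069 -0.751  0.802] [-0.45 -0.89] 233 [0.46948918 0.03547818] 0.0010282221875899018
stand 248 ((466.7996520996094, 31.888381958007812), (58.52060317993164, 54.278663635253906), 84.47896575927734)
top z 0.15894049910463656
top spot 0.47 [230. 188.] 207 [0.55  0.188 0.048]
top ref_disc 0.79 [229. 188.] 208 [0.549 0.187 0.048]
top chest_drawer0_handle 0.64 [229. 191.] 1863 [0.546 0.188 0.042]
side spot 0.5 [240. 181.] 122 [0.55  0.188 0.049]
side ref_disc 0.62 [221. 266.] 255 [ 0.381 -0.055  0.02 ]
side ref_disc 0.61 [236. 180.] 150 [0.548 0.188 0.049]
side chest_drawer0_handle 0.71 [235. 186.] 1567 [0.547 0.187 0.044]
```

View pics/top2.png

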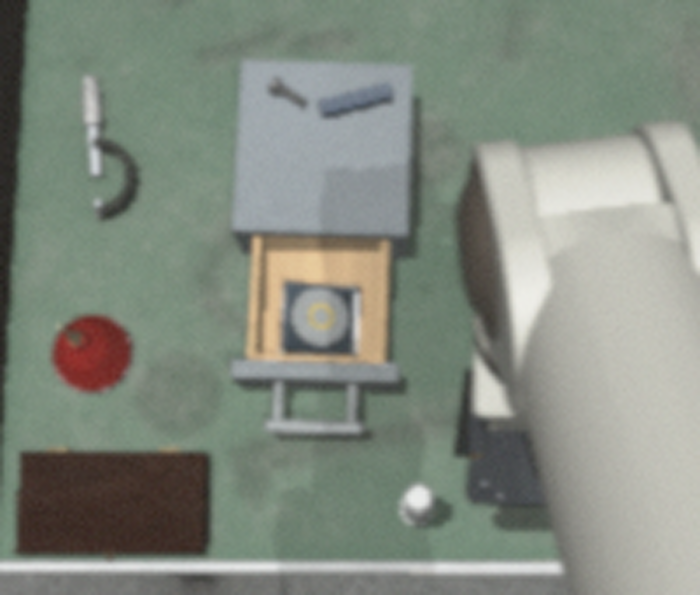

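View pics/side2.png

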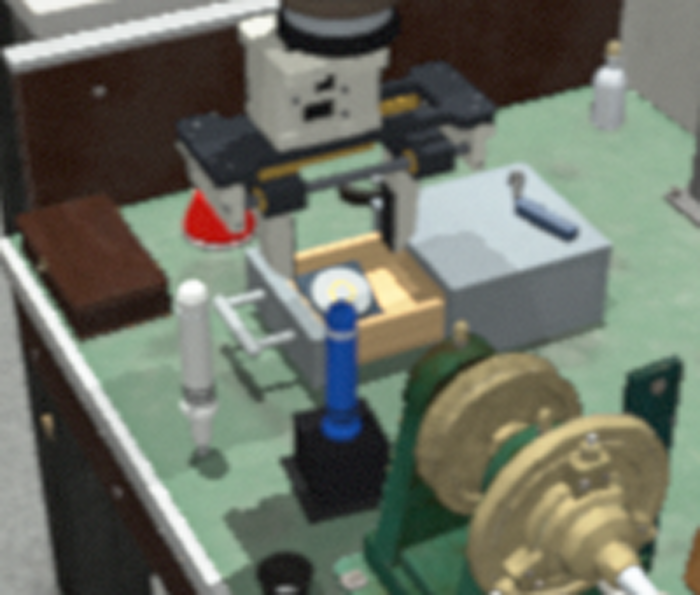

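```bash
python3 - <<'E'
from h import *
rs={}
for c in("top","side"):
    D=np.load(f"{c}2.npz");C=cloud(c,D["d"]);p=D["p"].astype(int)
    near=(abs(C[...,0]-.549)<.035)&(abs(C[...,1]-.188)<.035)&(C[...,2]>.03)&(C[...,2]<.062)
    hsv=cv2.cvtColor(D["p"],cv2.COLOR_RGB2HSV).astype(int)
    ye=near&(hsv[...,0]>18)&(hsv[...,0]<36)&(hsv[...,1]>60)
    r=np.hypot(C[...,0]-.549,C[...,1]-.187)
    ye&=r<.016
    v,u=np.nonzero(ye);print(c,"yellow",len(u),"pix",u.mean(),v.mean(),"mid",(u.min()+u.max())/2,(v.min()+v.max())/2,"pt",C[ye].mean(0).round(4))
    uv=((u.min()+u.max())/2,(v.min()+v.max())/2)
    print(" ray z.048",ray_z(c,(u.mean(),v.mean()),.048).round(4), ray_z(c,uv,.048).round(4))
    best=env.outline_of(c,"spot")[0];m=best["region"]&near&(r<.021)
    q=C[m];A=np.c_[q[:,:2],np.ones(len(q))]
    for _ in range(4):
        s=np.linalg.lstsq(A,q[:,2],rcond=None)[0];e=abs(A@s-q[:,2]);k=e<.003;A,q=A[k],q[k]
    n=np.array([-s[0],-s[1],1]);n/=np.linalg.norm(n);print(" plane",len(q),n.round(3),"tilt",np.degrees(np.arccos(n[2])).round(1),"az",np.degrees(np.arctan2(n[1],n[0])).round(1),"z at c",(s@[.549,.188,1]).round(4))
    m=(C[...,0]>.445)&(C[...,0]<.47)&(C[...,1]>.14)&(C[...,1]<.24)&(C[...,2]>.035)&(C[...,2]<.06)
    q=C[m];print(" handle",len(q),q.mean(0).round(4),np.percentile(q,[3,97],axis=0).round(4),np.polyfit(q[:,1],q[:,0],1).round(4))
    m=(abs(C[...,2]-.063)<.005)&(C[...,0]>.48)&(C[...,0]<.515)&(C[...,1]>.1)&(C[...,1]<.28);q=C[m]
    print(" front",len(q),q.mean(0).round(4),np.percentile(q,[2,98],axis=0).round(4),np.polyfit(q[:,1],q[:,0],1).round(4))
    m=(abs(C[...,2]-.075)<.004)&(C[...,0]>.56)&(C[...,0]<.8)&(C[...,1]>.08)&(C[...,1]<.29)
    print(" chest",cv2.minAreaRect(C[m][:,:2].astype(np.float32)*1000))
E
```

```text
top yellow 15 pix 232.13333333333333 189.8 mid 231.5 190.0 pt [0.5503 0.1825 0.0468]
 ray z.048 [0.5501 0.1824 0.048 ] [0.5495 0.1842 0.048 ]
 plane 149 [ 0.    -0.31   0.951] tilt 18.1 az -90.0 z at c 0.0485
 handle 117 [0.4602 0.1916 0.046 ] [[0.4553 0.1551 0.0414]
 [0.4674 0.2267 0.0503]] [0.0173 0.4569]
 front 259 [0.5019 0.1901 0.0622] [[0.4949 0.126  0.0583]
 [0.5097 0.2536 0.0663]] [0.0277 0.4967]
 chest ((683.4505615234375, 184.83975219726562), (140.2182159423828, 146.31973266601562), 88.50747680664062)
side yellow 3 pix 236.33333333333334 182.0 mid 237.0 182.0 pt [0.5432 0.1876 0.0508]
 ray z.048 [0.545  0.1912 0.048 ] [0.5467 0.1903 0.048 ]
 plane 84 [ 0.029 -0.295  0.955] tilt 17.2 az -84.5 z at c 0.0494
 handle 101 [0.4566 0.1859 0.0451] [[0.4507 0.1522 0.0396]
 [0.4675 0.2236 0.0498]] [0.0123 0.4543]
 front 160 [0.4967 0.1808 0.0622] [[0.4897 0.1221 0.0586]
 [0.5047 0.2522 0.0655]] [0.0158 0.4938]
 chest ((680.522216796875, 183.13360595703125), (147.81260681152344, 148.85215759277344), 88.69117736816406)
```

```bash
python3 go.py 0.4698 0.0357 0.124 -1.6
python3 - <<'E'
from h import *
for c,(r0,r1,c0,c1) in {"top":(165,215,205,260),"side":(155,205,210,270)}.items():
    p=np.load(f"{c}2.npz")["p"];cv2.imwrite(f"pics/{c}disc.png",cv2.resize(p[r0:r1,c0:c1],None,fx=11,fy=11,interpolation=cv2.INTER_CUBIC)[...,::-1])
E
```

```text
shift [ 0.0053  0.0842 -0.0003] w5 [ 0.001  0.034 -0.003] t 8.625 p [0.4703 0.0409 0.2082] q [-0.21  0.2   0.08  2.03 -0.02  0.91 -0.15] F [ 0.2 -0.2  0.2] g 0.07015306452692492
```

View pics/topdisc.png

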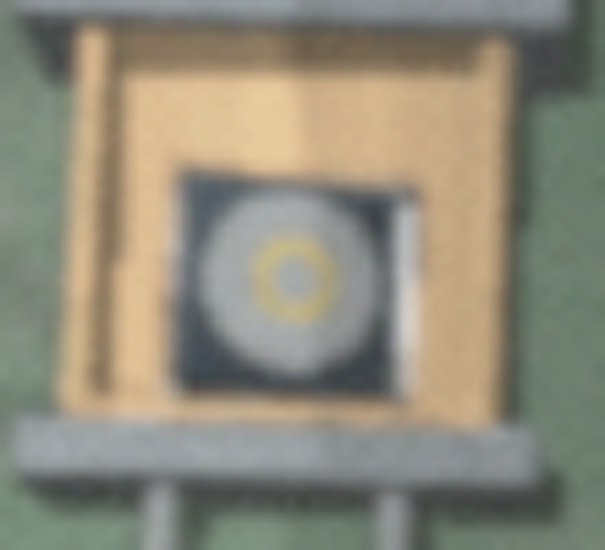

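View pics/sidedisc.png

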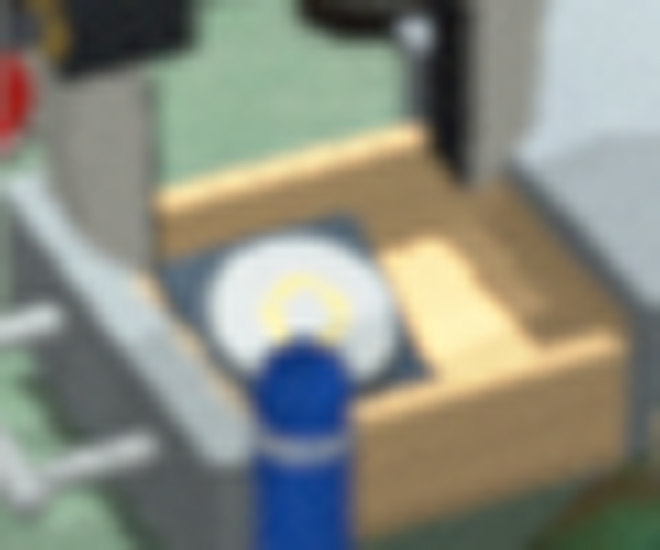

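```bash

python3 -m crank '[{"x":0.004,"y":0.02,"z":0,"wx":0,"wy":0.03,"wz":0},{"x":0.004,"y":0.045,"z":0,"wx":0,"wy":0.03,"wz":0},{"x":0.004,"y":0.068,"z":0,"wx":0,"wy":0.03,"wz":0},{"x":0.004,"y":0.084,"z":0,"wx":0,"wy":0.03,"wz":0},{"x":0.004,"y":0.084,"z":0,"wx":0,"wy":0.03,"wz":0}]' 0.07 20
python3 -m crank '[{"x":0,"y":0,"z":0,"wx":0,"wy":0,"wz":0},{"x":0,"y":0,"z":0,"wx":0,"wy":0,"wz":0},{"x":0,"y":0,"z":0,"wx":0,"wy":0,"wz":0},{"x":0,"y":0,"z":0,"wx":0,"wy":0,"wz":0},{"x":0,"y":0,"z":0,"wx":0,"wy":0,"wz":0}]' 0.01 40
python3 go.py 0.4698 0.0357 0.124 -1.6
python3 - <<'E'
from h import *
p,d=env.grab_frame("side");np.savez("side3.npz",p=p,d=d)
cv2.imwrite("pics/s3.png",cv2.resize(p[100:260,160:330],None,fx=4,fy=4,interpolation=cv2.INTER_CUBIC)[...,::-1])
E
```

```text
time_s: 9.25
tcp_pos: [0.4693, 0.0361, 0.1232]
tcp_rot: [-1.198, 1.232, -1.229]
contact_force: [0.1, 0.0, 0.3]
gripper_width: 0.0703
time_s: 9.88
tcp_pos: [0.4703, 0.036, 0.1244]
tcp_rot: [-1.195, 1.231, -1.231]
contact_force: [-0.4, 0.1, -0.7]
gripper_width: 0.0241
shift [ 0.0003  0.0004 -0.0005] w5 [-0.004 -0.016 -0.001] t 9.875 p [0.4703 0.036  0.1244] q [-0.2   0.32  0.08  2.1  -0.04  0.72 -0.13] F [-0.4  0.1 -0.7] g 0.024144660964636425
```

View pics/s3.png

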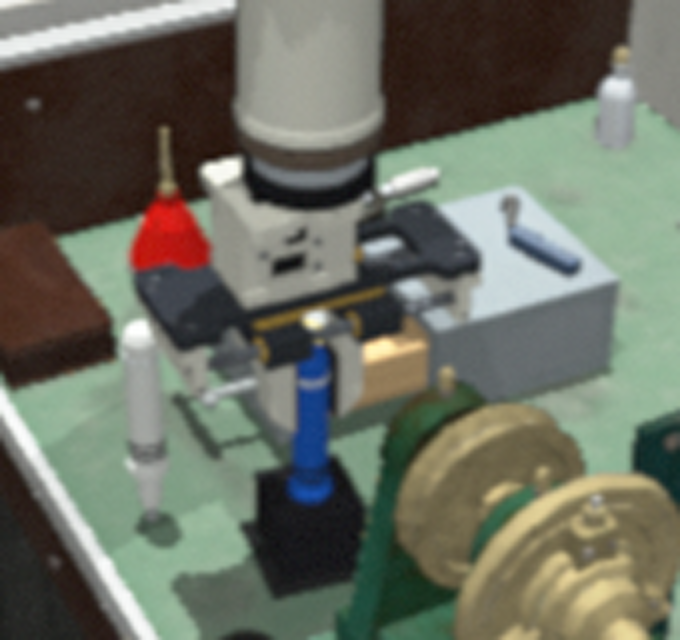

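```bash

python3 -m crank '[{"x":0,"y":0,"z":0,"wx":0,"wy":0,"wz":0},{"x":0,"y":0,"z":0,"wx":0,"wy":0,"wz":0},{"x":0,"y":-0.005,"z":0,"wx":0,"wy":0,"wz":0},{"x":0,"y":-0.02,"z":0,"wx":0,"wy":0,"wz":0},{"x":0,"y":-0.04,"z":0,"wx":0,"wy":0,"wz":0}]' 0.01 40
python3 -m crank '[{"x":0,"y":-0.015,"z":0,"wx":0,"wy":0,"wz":0},{"x":0,"y":-0.03,"z":0,"wx":0,"wy":0,"wz":0},{"x":0,"y":-0.045,"z":0,"wx":0,"wy":0,"wz":0},{"x":0,"y":-0.055,"z":0,"wx":0,"wy":0,"wz":0},{"x":0,"y":-0.06,"z":0,"wx":0,"wy":0,"wz":0}]'
python3 go.py 0.4698 0.0357 0.124 -1.6
python3 - <<'E'
from h import *
p,d=env.grab_frame("side");np.savez("side4.npz",p=p,d=d)
cv2.imwrite("pics/s4.png",cv2.resize(p[80:260,160:330],None,fx=3.3,fy=3.3,interpolation=cv2.INTER_CUBIC)[...,::-1])
C=cloud("side",d);q=p.astype(int)
m=(C[...,2]>.08)&(abs(C[...,0]-.467)<.05)&(abs(C[...,1]-.035)<.04)&(q[...,2]>q[...,0]+50)
P=C[m];print(P.mean(0),np.percentile(P[:,2],[1,99]));w=np.linalg.svd(P-P.mean(0),full_matrices=0)[2][0];print("axis",w*np.sign(w[2]))
E
```

```text
time_s: 10.55
tcp_pos: [0.4699, 0.0359, 0.165]
tcp_rot: [-1.196, 1.231, -1.23]
contact_force: [-0.3, 0.2, -0.9]
gripper_width: 0.0208
time_s: 11.18
tcp_pos: [0.4704, 0.036, 0.2249]
tcp_rot: [-1.195, 1.23, -1.231]
contact_force: [0.2, 1.0, -1.7]
gripper_width: 0.0211
shift [ 0.0003  0.1009 -0.0007] w5 [-0.007 -0.015 -0.002] t 11.175 p [0.4704 0.036  0.2249] q [-0.21  0.17  0.08  2.02 -0.02  0.95 -0.15] F [ 0.2  1.  -1.7] g 0.021128770745724817
[0.46583313 0.02745318 0.19706376] [0.12564977 0.25932487]
axis [ 0.02473218 -0.03372706  0.99912502]
```

View pics/s4.png

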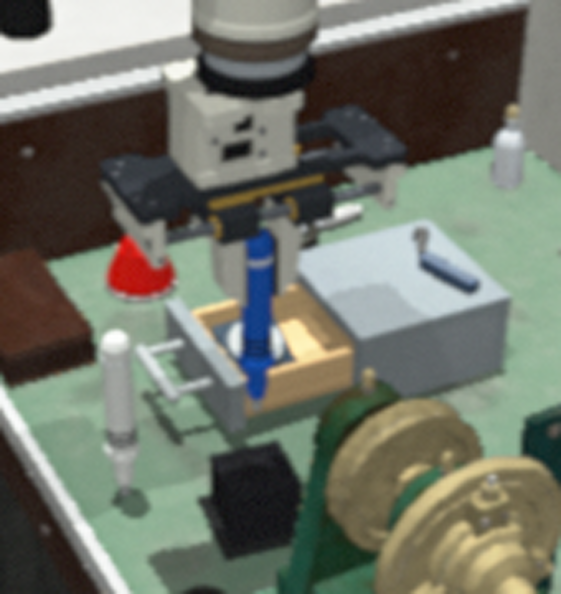

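```bash
python3 go.py 0.546 0.130 0.206 -1.6 20
```

```text
shift [-0.0961  0.0192  0.0726] w5 [-0.013 -0.013  3.997] t 11.225 p [0.4706 0.036  0.2251] q [-0.21  0.17  0.08  2.02 -0.02  0.95 -0.15] F [-0.   0.3 -1.1] g 0.021072351894404307
```

```bash

python3 -m crank '[{"x":-0.02,"y":0.003,"z":0.014,"wx":0,"wy":0,"wz":0.8},{"x":-0.04,"y":0.007,"z":0.029,"wx":0,"wy":0,"wz":1.6},{"x":-0.06,"y":0.011,"z":0.044,"wx":0,"wy":0,"wz":2.4},{"x":-0.08,"y":0.015,"z":0.06,"wx":0,"wy":0,"wz":3.2},{"x":-0.096,"y":0.019,"z":0.0725,"wx":0,"wy":0,"wz":4}]'
python3 go.py 0.546 0.130 0.206 -1.6 20
python3 - <<'E'
from h import *
for c in("side","top"):
    p,d=env.grab_frame(c);np.savez(f"{c}5.npz",p=p,d=d)
    cv2.imwrite(f"pics/{c}5.png",cv2.resize(p[90:250,160:340],None,fx=4,fy=4,interpolation=cv2.INTER_CUBIC)[...,::-1])
E
```

```text
time_s: 11.85
tcp_pos: [0.5458, 0.1306, 0.2045]
tcp_rot: [-0.93, 1.373, -0.968]
contact_force: [-0.1, 0.1, -2.0]
gripper_width: 0.0211
shift [ 0.     -0.0017  0.0003] w5 [ 0.007 -0.01  -0.024] t 11.85 p [0.5458 0.1306 0.2045] q [-0.07  0.35 -0.    1.89 -0.45  0.92  0.18] F [-0.1  0.1 -2. ] g 0.021128303835096163
```

View pics/side5.png

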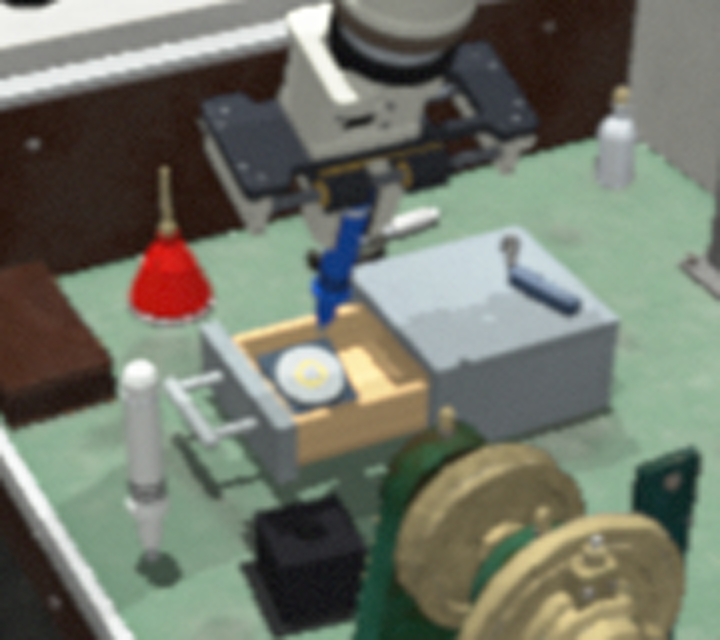

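View pics/top5.png

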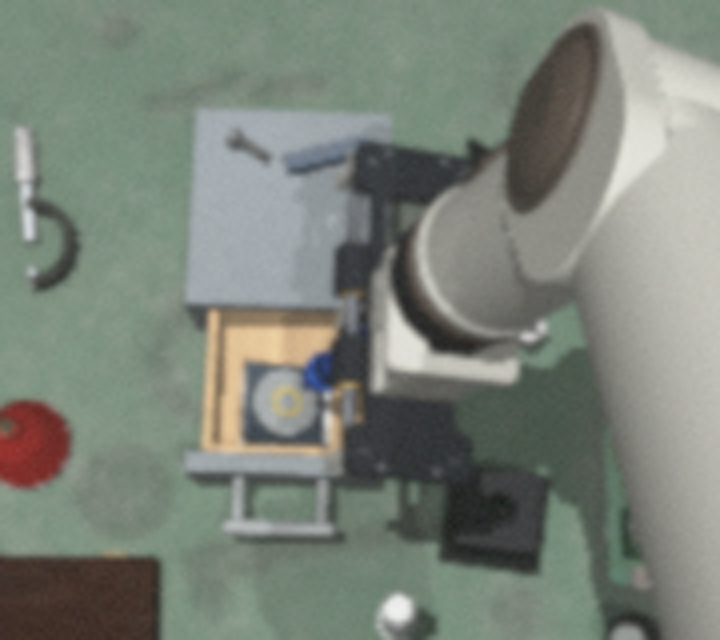

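```bash
python3 - <<'E'
from h import *
s=env.get_state();p0=s["tcp_pos"];M=R.from_rotvec(s["tcp_rot"]).as_matrix();y=M[:,1]
print("y",y.round(4),"tip",(p0+.118*y).round(4))
W={"side":(150,200,215,265),"top":(160,210,205,265)}
for c,(r0,r1,c0,c1) in W.items():
    p=np.load(f"{c}5.npz")["p"];f=11
    im=cv2.resize(p[r0:r1,c0:c1],None,fx=f,fy=f,interpolation=cv2.INTER_CUBIC)[...,::-1].copy()
    for k,col in((.104,(0,255,255)),(.118,(0,0,255)),(.074,(0,255,0)),(.068,(0,255,0))):
        u=proj(c,p0+k*y);q=((u-[c0,r0]+.5)*f).astype(int);cv2.circle(im,tuple(int(t) for t in q),4,col,-1);print(c,k,u.round(2))
    for P in((.547,.187,.048),):
        u=proj(c,P);q=((u-[c0,r0]+.5)*f).astype(int);cv2.drawMarker(im,tuple(int(t) for t in q),(255,0,255),0,20,2)
    cv2.imwrite(f"pics/{c}5z.png",im)
E
```

```text
y [ 0.008   0.3422 -0.9396] tip [0.5465 0.1698 0.0926]
side 0.104 [241.17 169.31]
side 0.118 [240.38 172.47]
side 0.074 [242.93 162.35]
side 0.068 [243.29 160.92]
top 0.104 [237.45 186.52]
top 0.118 [235.88 187.56]
top 0.074 [240.95 184.22]
top 0.068 [241.67 183.74]
```

View pics/side5z.png

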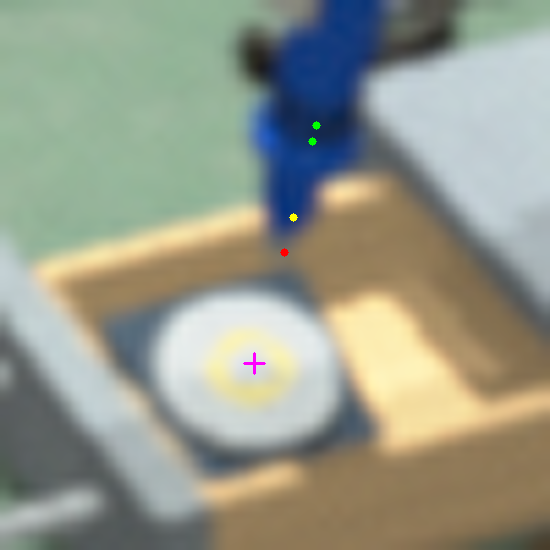

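View pics/top5z.png

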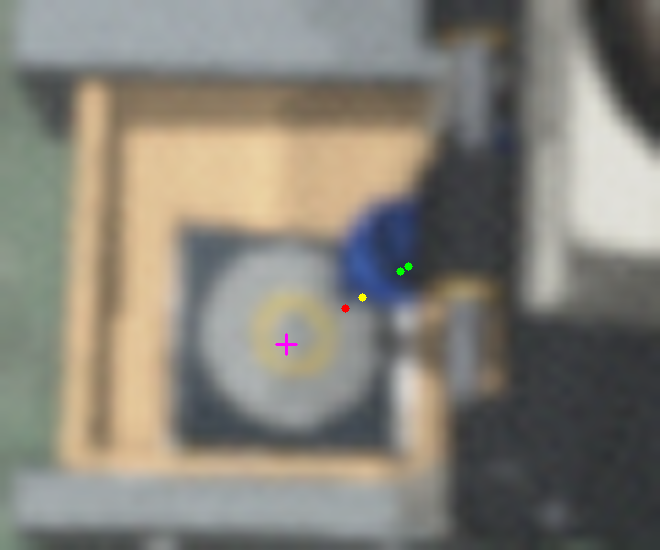

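```bash
python3 go.py 0.545 0.1426 0.1646 -1.6 20
```

```text
shift [ 0.001   0.0411 -0.0009] w5 [ 0.018 -0.035 -0.003] t 11.95 p [0.5456 0.1294 0.2035] q [-0.07  0.35 -0.    1.89 -0.44  0.92  0.18] F [-1.2  0.3 -0.5] g 0.021086386053680222
```

```bash

python3 -m crank '[{"x":0,"y":0.012,"z":0,"wx":0,"wy":0,"wz":0},{"x":0,"y":0.024,"z":0,"wx":0,"wy":0,"wz":0},{"x":0,"y":0.033,"z":0,"wx":0,"wy":0,"wz":0},{"x":0,"y":0.038,"z":0,"wx":0,"wy":0,"wz":0},{"x":0.0005,"y":0.04,"z":-0.0005,"wx":0,"wy":0,"wz":0}]'
cat > look.py <<'E'
from h import *
import sys
n=sys.argv[1]
pp=[]
for c,(r0,r1,c0,c1) in {"side":(160,200,215,260),"top":(165,210,205,265)}.items():
    p,d=env.grab_frame(c);np.savez(f"{c}{n}.npz",p=p,d=d)
    s=env.get_state();pp.append(s["tcp_pos"]);p0=s["tcp_pos"];M=R.from_rotvec(s["tcp_rot"]).as_matrix();y=M[:,1];f=12
    im=cv2.resize(p[r0:r1,c0:c1],None,fx=f,fy=f,interpolation=cv2.INTER_CUBIC)[...,::-1].copy()
    for k,col in((.104,(0,255,255)),(.118,(0,0,255))):
        u=proj(c,p0+k*y);q=((u-[c0,r0]+.5)*f).astype(int);cv2.circle(im,tuple(int(t) for t in q),3,col,-1)
    print("tip",(p0+.118*y).round(4),"y",y.round(4),"F",s["contact_force"].round(2),s["time_s"],s["gripper_width"])
    cv2.imwrite(f"pics/{c}{n}z.png",im)
E
python3 look.py 6
```

```text
time_s: 12.58
tcp_pos: [0.5452, 0.1433, 0.1671]
tcp_rot: [-0.931, 1.371, -0.97]
contact_force: [-0.4, 0.3, -1.1]
gripper_width: 0.0212
tip [0.5463 0.1834 0.0562] y [ 0.0095  0.3417 -0.9397] F [ 0.72 -0.08 -1.4 ] 12.625 0.021408315964839143
tip [0.5465 0.1833 0.0565] y [ 0.0099  0.3418 -0.9397] F [ 0.04 -0.37 -2.31] 12.675 0.02103590670481274
```

View pics/side6z.png

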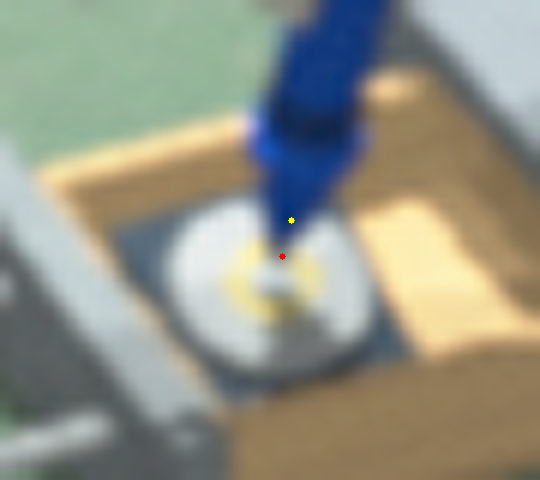

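View pics/top6z.png

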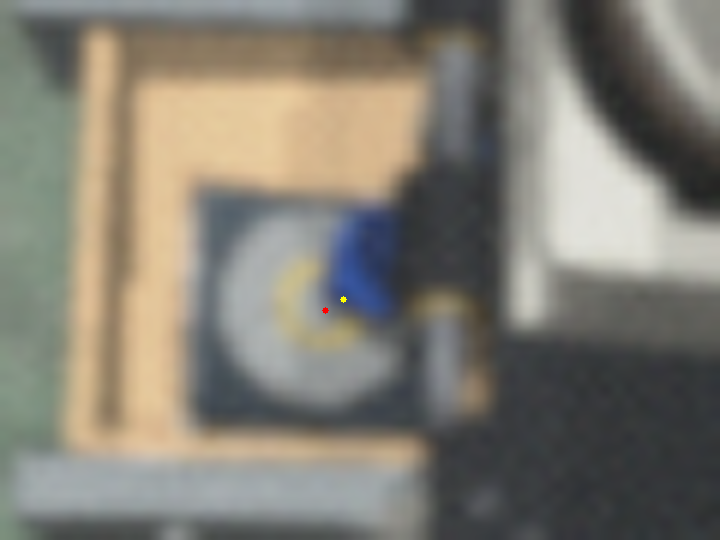

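```bash
cat > force.py <<'E'
from h import *
F=[];P=[];Y=[]
for _ in range(10):
    env.grab_frame("side");s=env.get_state();F.append(s["contact_force"]);P.append(s["tcp_pos"]);Y.append(R.from_rotvec(s["tcp_rot"]).as_matrix()[:,1])
F=np.array(F);y=np.mean(Y,0);p=np.mean(P,0);n=-y
print("t",s["time_s"],"F",F.mean(0).round(2),"sd",F.std(0).round(2),"F.n",(F@n).mean().round(2),"+-",((F@n).std()/3).round(2),"tcp",p.round(4),"tip",(p+.118*y).round(4),"n",n.round(4),"p.n",(p@[-.009,-.342,.9397]).round(5),"g",s["gripper_width"])
E
python3 force.py
python3 -m crank '[{"x":0,"y":0.002,"z":0,"wx":0,"wy":0,"wz":0},{"x":0,"y":0.004,"z":0,"wx":0,"wy":0,"wz":0},{"x":0,"y":0.006,"z":0,"wx":0,"wy":0,"wz":0},{"x":0,"y":0.006,"z":0,"wx":0,"wy":0,"wz":0},{"x":0,"y":0.006,"z":0,"wx":0,"wy":0,"wz":0}]'
python3 force.py
```

```text
t 13.175 F [-0.01  0.45 -1.38] sd [0.43 0.36 0.35] F.n -1.45 +- 0.12 tcp [0.5456 0.1429 0.1677] tip [0.5468 0.1833 0.0568] n [-0.0105 -0.3419  0.9397] p.n 0.10378 g 0.021276031927923114
time_s: 13.8
tcp_pos: [0.5455, 0.1451, 0.1618]
tcp_rot: [-0.931, 1.372, -0.97]
contact_force: [-0.1, 0.7, -1.2]
gripper_width: 0.0209
t 14.3 F [-0.11 -0.06 -1.2 ] sd [0.43 0.48 0.42] F.n -1.11 +- 0.11 tcp [0.5455 0.1451 0.1619] tip [0.5467 0.1854 0.051 ] n [-0.0101 -0.3419  0.9397] p.n 0.09757 g 0.020957247318246917
```

```bash
python3 look.py 7
```

```text
tip [0.5467 0.1854 0.0509] y [ 0.01    0.3419 -0.9397] F [-0.21  0.29 -1.34] 14.35 0.020969089634047918
tip [0.5466 0.1854 0.0509] y [ 0.0099  0.3419 -0.9397] F [ 0.27  0.06 -1.35] 14.4 0.021137847650105363
```

View pics/side7z.png

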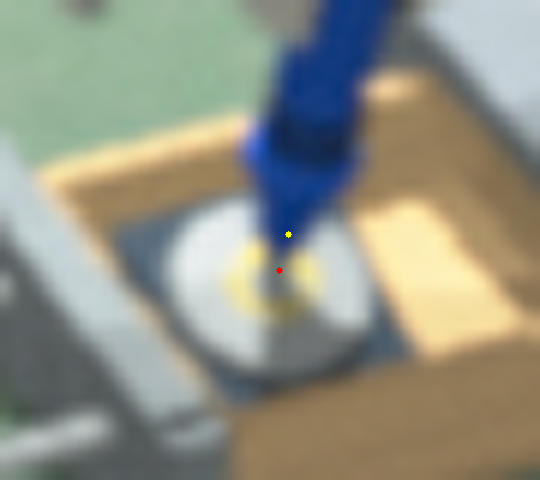

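View pics/top7z.png

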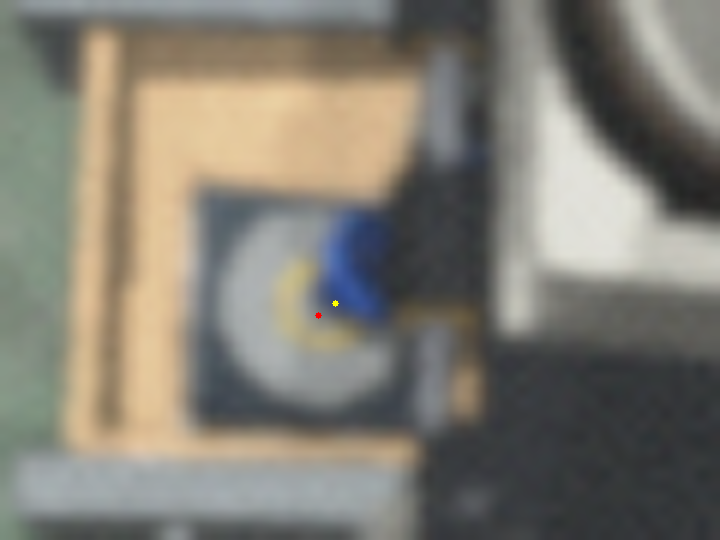

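```bash
python3 - <<'E'
from h import *
from scipy.optimize import least_squares
def ax(f,c,mk,a0,up):
    D=np.load(f);C=cloud(c,D["d"]);q=D["p"].astype(int)
    m=mk(C)&(q[...,2]>q[...,0]+50)&(q[...,2]>q[...,1]+30)&(D["d"]>0);P=C[m]
    i=env.camera_info(c)["world_to_cam"];cam=-i[:3,:3].T@i[:3,3]
    # cylinder fit radius 11 within barrel, axis dir near up
    up=np.array(up)/np.linalg.norm(up);e1=np.cross(up,[1,0,0]);e1/=np.linalg.norm(e1);e2=np.cross(up,e1)
    c0=np.array(a0)
    t=(P-c0)@up;k=abs(t)<.04;P=P[k]
    def fun(x):
        w=up+x[2]*e1+x[3]*e2;w/=np.linalg.norm(w);o=c0+x[0]*e1+x[1]*e2
        v=P-o;return np.linalg.norm(v-np.outer(v@w,w),axis=1)-.011
    r=least_squares(fun,[0,0,0,0],loss="soft_l1",f_scale=.001)
    w=up+r.x[2]*e1+r.x[3]*e2;w/=np.linalg.norm(w)
    print(f,len(P),"c",(c0+r.x[0]*e1+r.x[1]*e2).round(4),"axis",w.round(3),"dev deg e1,e2",np.degrees(r.x[2:]).round(2),"res",abs(r.fun).mean().round(5))
box=lambda cx,cy,r,z0,z1:(lambda C:(abs(C[...,0]-cx)<r)&(abs(C[...,1]-cy)<r)&(C[...,2]>z0)&(C[...,2]<z1))
ax("side0.npz","side",box(.467,.035,.03,.062,.15),(.47,.036,.105),(0,0,1))
ax("side3.npz","side",box(.467,.035,.03,.062,.15),(.47,.036,.105),(0,0,1))
ax("side4.npz","side",box(.467,.035,.03,.165,.25),(.47,.036,.205),(0,0,1))
n=(-.01,-.342,.94)
for f,tc in(("side5.npz",(.5457,.130,.204)),("side6.npz",(.5455,.1429,.1677)),("side7.npz",(.5455,.1451,.1619))):
    ax(f,"side",lambda C:(np.linalg.norm(C-np.array(tc)+.03*np.array(n),axis=-1)<.075),tuple(np.array(tc)-.02*np.array(n)),n)
E
```

```text
side0.npz 194 c [0.4695 0.0355 0.105 ] axis [0.002 0.005 1.   ] dev deg e1,e2 [ 0.28 -0.11] res 0.00107
side3.npz 188 c [0.4695 0.0357 0.105 ] axis [0.012 0.003 1.   ] dev deg e1,e2 [ 0.15 -0.66] res 0.00107
side4.npz 208 c [0.47   0.0358 0.205 ] axis [-0.002  0.002  1.   ] dev deg e1,e2 [0.09 0.12] res 0.00125
side5.npz 123 c [0.5454 0.1373 0.1854] axis [-0.016 -0.346  0.938] dev deg e1,e2 [-0.27  0.36] res 0.001
side6.npz 107 c [0.545  0.1497 0.1489] axis [-0.002 -0.338  0.941] dev deg e1,e2 [ 0.23 -0.46] res 0.00108
side7.npz 104 c [0.545  0.1516 0.143 ] axis [-0.018 -0.337  0.941] dev deg e1,e2 [0.31 0.48] res 0.00106
```

```bash
python3 -m crank '[{"x":0,"y":0.001,"z":0,"wx":0,"wy":0,"wz":0},{"x":0,"y":0.002,"z":0,"wx":0,"wy":0,"wz":0},{"x":0,"y":0.003,"z":0,"wx":0,"wy":0,"wz":0},{"x":0,"y":0.003,"z":0,"wx":0,"wy":0,"wz":0},{"x":0,"y":0.003,"z":0,"wx":0,"wy":0,"wz":0}]'
python3 force.py
```

```text
time_s: 15.02
tcp_pos: [0.5455, 0.1461, 0.159]
tcp_rot: [-0.931, 1.372, -0.97]
contact_force: [0.5, 0.0, -1.0]
gripper_width: 0.0213
t 15.525 F [-0.28 -0.48 -1.07] sd [0.55 0.43 0.49] F.n -0.84 +- 0.18 tcp [0.5455 0.1461 0.159 ] tip [0.5467 0.1864 0.0481] n [-0.01   -0.3419  0.9397] p.n 0.09455 g 0.021051764623062425
```

```bash
python3 -m crank '[{"x":0,"y":0.001,"z":0,"wx":0,"wy":0,"wz":0},{"x":0,"y":0.002,"z":0,"wx":0,"wy":0,"wz":0},{"x":0,"y":0.002,"z":0,"wx":0,"wy":0,"wz":0},{"x":0,"y":0.002,"z":0,"wx":0,"wy":0,"wz":0},{"x":0,"y":0.002,"z":0,"wx":0,"wy":0,"wz":0}]'
python3 force.py
```

```text
time_s: 16.15
tcp_pos: [0.5456, 0.1468, 0.1572]
tcp_rot: [-0.931, 1.371, -0.97]
contact_force: [-1.1, -0.7, 1.4]
gripper_width: 0.0212
t 16.65 F [-0.32 -0.79  0.53] sd [0.5  0.42 0.43] F.n 0.77 +- 0.15 tcp [0.5455 0.1468 0.1571] tip [0.5467 0.1871 0.0463] n [-0.0101 -0.3419  0.9397] p.n 0.09256 g 0.020834624670809085
```

```bash
python3 -m crank '[{"x":0,"y":0.0008,"z":0,"wx":0,"wy":0,"wz":0},{"x":0,"y":0.0016,"z":0,"wx":0,"wy":0,"wz":0},{"x":0,"y":0.0024,"z":0,"wx":0,"wy":0,"wz":0},{"x":0,"y":0.0024,"z":0,"wx":0,"wy":0,"wz":0},{"x":0,"y":0.0024,"z":0,"wx":0,"wy":0,"wz":0}]'
python3 force.py; python3 look.py 8
python3 - <<'E'
from h import *
p=np.load("top8.npz")["p"];cv2.imwrite("pics/top8.png",p[...,::-1])
E
```

```text
time_s: 17.27
tcp_pos: [0.5456, 0.1476, 0.1549]
tcp_rot: [-0.931, 1.371, -0.97]
contact_force: [-1.4, -1.2, 1.4]
gripper_width: 0.0211
t 17.775 F [-0.39 -1.32  2.05] sd [0.78 0.38 0.47] F.n 2.38 +- 0.17 tcp [0.5456 0.1476 0.1549] tip [0.5468 0.1879 0.044 ] n [-0.0101 -0.3419  0.9397] p.n 0.09018 g 0.02135896466101448
tip [0.5467 0.188  0.044 ] y [ 0.01    0.3419 -0.9397] F [-0.73 -1.02  2.69] 17.825 0.021285844904585776
tip [0.5467 0.1879 0.044 ] y [ 0.01    0.3419 -0.9397] F [-1.11 -1.15  2.55] 17.875 0.021035407758096716
```

View pics/side8z.png

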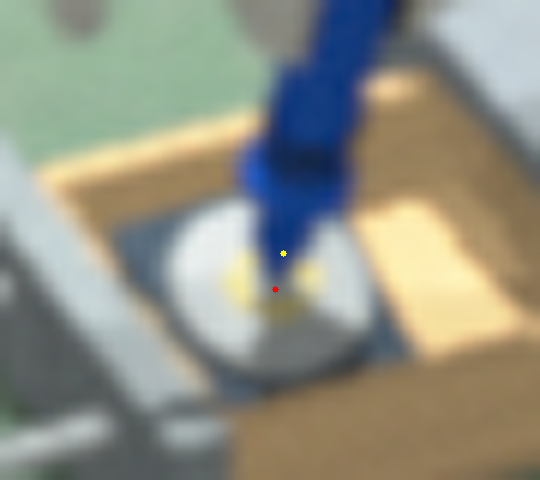

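View pics/top8z.png

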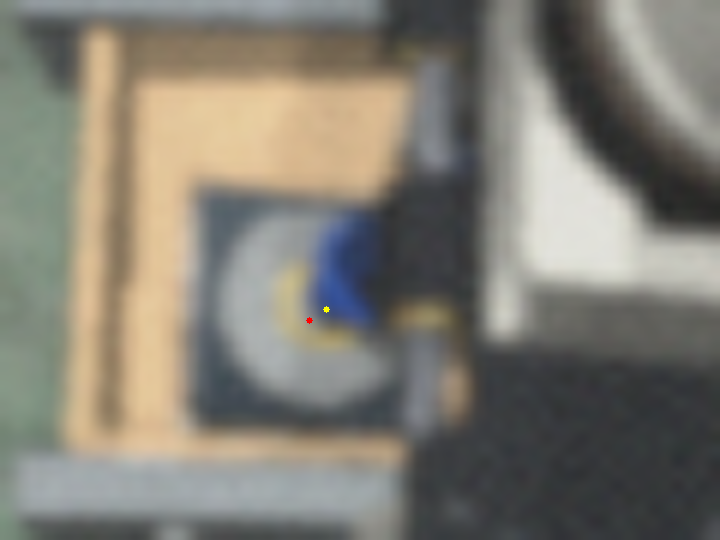

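```bash
python3 - <<'E'
from h import *
for f in("top2","top8"):
    D=np.load(f+".npz");C=cloud("top",D["d"])
    m=(abs(C[...,2]-.063)<.005)&(C[...,0]>.48)&(C[...,0]<.515)&(C[...,1]>.18)&(C[...,1]<.26);q=C[m];print(f,"front",len(q),q.mean(0).round(4))
    m=(C[...,0]>.445)&(C[...,0]<.47)&(C[...,1]>.17)&(C[...,1]<.24)&(C[...,2]>.035)&(C[...,2]<.06);q=C[m];print("handle",len(q),q.mean(0).round(4))
for n in["oil_can","loupe","wax_block","collet"]:
    for c in("top","side"):
        d=np.load(c+"8.npz")["d"]
        for r in env.outline_of(c,n)[:1]: print(c,n,round(r["score"],2),np.median(cloud(c,d)[r["region"]&(d>0)],0).round(3))
E
python3 force.py
```

```text
top2 front 153 [0.5027 0.2176 0.0621]
handle 91 [0.4603 0.2005 0.0458]
top8 front 149 [0.5028 0.2171 0.0622]
handle 91 [0.4605 0.2007 0.0455]
top oil_can 0.78 [0.52  0.371 0.031]
side oil_can 0.66 [0.517 0.363 0.025]
side loupe 0.71 [0.625 0.157 0.053]
side wax_block 0.55 [ 0.383 -0.168  0.021]
t 18.775 F [-0.23 -1.25  2.21] sd [0.56 0.27 0.38] F.n 2.5 +- 0.12 tcp [0.5455 0.1476 0.1549] tip [0.5467 0.188  0.044 ] n [-0.01   -0.3419  0.9397] p.n 0.09013 g 0.02120478183520884
```

View pics/top8.png

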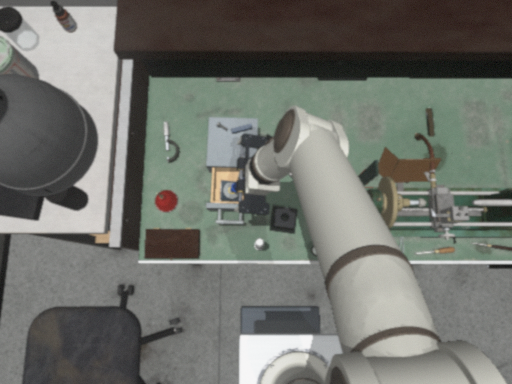

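```bash
python3 -c "
from plant import env
print(env.finish_job(), env.get_state()['time_s'])"
```

```text
the job is handed in; nothing more can be done
the job is handed in; nothing more can be done
```

I pulled the drawer out to its stop, took the blue probe from the black stand, and handed in with its tip pressed on the disc's ringed spot. The last reading before hand-in was at 18.8 s.

- **Drawer:** The handle travelled about 81 mm until the force rose to about 15 N along the pull. Front and handle depth readings before and after pressing agree within 0.5 mm, so it stayed out.
- **Squareness:** The tool was set 20° to the disc's normal. The probe axis fitted from the side camera agreed within about 0.5°.
- **Press:** The axial force rose about 3.9 N over the value before contact, at the spring's own 0.8 N per mm. Force and travel both put the tip about 4.9–5.0 mm in, and two readings a second apart agreed.
- **Tip position:** Both cameras show the tip inside the yellow ring. The side view puts it within about 1 mm of the centre. The top view suggests up to about 2 mm off, but the nose partly hides the ring there. The two cameras differ from each other by about 3 mm, so I judged the tip against the ring in each picture.
- **Bystanders:** The oil can and wax block read where they started. At the end the loupe and collet were mostly hidden: the network's only loupe report was a false one on the chest, and it found no collet. I could not confirm either by a last measurement, though the gripper never went near them.

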